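Seat the carrier plate on the test fixture and complete the pack

ROBOT

A 7-joint arm with a two-finger parallel gripper is mounted at the origin on the work surface. World frame = base frame: x ahead of the robot, y to its left, z up, the work surface at z = 0. Lengths are in m, angles in rad, forces in N, time in s.
With the tool pointing down it reaches from about 0.425 to 0.925 m from the base axis. Payload 6.8 kg.
Tool frame: the origin (TCP) lies on the centre line of the jaws, within the pads' length; the fingertips stand 14 mm ahead of it and the grasp point (between the pads) lies 5 mm behind it (r.tips_ahead is the distance from the TCP to the fingertips, in m); z points along the fingers, y is the line along which they close (so a half turn about z gives the same grasp; the last joint's range is limited). The gripper opens to 85 mm and grips with 20 to 120 N. Pads are 22 mm wide; open, the fingers measure 114 mm over their backs; the gripper's body (76 mm by 85 mm) begins 54 mm behind the grasp point. The pads swing forward as they close: fully open they stand 13 mm farther back than shut.
Start: joints at [1.137, 0.477, 0.022, 1.555, -0.011, 1.109, -0.083], TCP at [0.216, -0.64, 0.245] pointing down, gripper open.
Joint ranges: [-2.96, 2.96], [-0.34, 2.1], [-1.41, 1.46], [0.24, 2.44], [-1.37, 4.51], [0.17, 1.92], [-2.96, 2.96]. Speed limits (rad/s): [2.39, 2.39, 3.14, 3.14, 3.14, 3.14, 3.14].

INTERFACE

Orientations are given as a rotation vector (axis times angle).
In Python, from bench import r, eyes gives the robot as it stands.
- The arm moves only by the tool step_arm, never from a script. Its argument "rows" is a list of rows, each a list of 6 numbers: the shift along the world's x, y, z in units of 60 cm (1.0 is 60 cm), then the turn, a rotation vector about the world's x, y, z in units of pi rad (1.0 is pi rad). In form: [[x, y, z, rx, ry, rz], ...]. A call has 1 to 5 rows; each row is the pose to reach, as a shift and turn from the pose commanded when the call began, turning the shorter way round; what a row does not reach only later rows make up. A row lasts 1/12 s, in which the tool goes at most 41.7 mm and 7.16 degrees, less where a joint would pass 70% of its speed; a pose out of reach is approached as far as the arm can. A call with a number of a shift or a turn outside -1 to 1 is refused whole. A call with a gripper value outside its range is refused whole. "jaw" is the closure, from 0 (fully open) to 1 (shut), set as the call begins (left out, the last holds). The fingers move at their own pace and stop on an object; "squeeze" is the grip in N (left out, the last holds). Time passes only in rows, so rows that repeat a pose let the fingers close. It gives the time, the measured TCP pose, the force, the opening and the grip force at its end, in the units of the state.
- r.get_obs(): the state, without advancing time (a new reading comes with each control period).
- eyes.grab_frame(name): name is "scene" or "top"; returns the picture (420x560x3 uint8, red, green, blue); there is no depth.
- eyes.camera_info(name): a dict with "mtx" (3x3 intrinsics, pixels), "k1" (the pictures are not rectified: a ray, as slopes to the right and down, at radius r is drawn at 1 + k1 r^2 times it, then the intrinsics apply), "extrinsics" (4x4, takes a point from camera to world coordinates). Camera axes: x right, y down, z forward; pixel columns grow to the right and rows downward; lengths in m; the calibration is good to about 2 mm. A picture is of the moment at which its call begins. camera_info takes no time and is no camera call.
- r.hand_in(): hands the job in; it is judged then, once.
The state is a dict: "clock": time; "joints": joint angles; "qvel": joint speeds; "tau": joint torques, N m; "tcp_pos": TCP position; "orientation": TCP orientation; "contact_force": force on the tool from outside, world axes, zero at the start; "moment": the same for the moment, N m; "grip_width": finger opening in m; "gripper_force": force on a finger pad.
Only numpy, scipy, OpenCV 4.12 (cv2) and the standard library are available. Lean on these libraries where they do the work, as an engineer would, in place of code of your own. Each camera call takes 0.05 s, during which the arm holds its last target. There are 200 camera calls.

TASK

Slide the aluminium carrier plate by its handle along the fixture, without lifting it clear, until its four holes drop over the four locating pins and it lies fully down and flat. Then fetch the hexagonal ceramic block from the bench and stand it on the plate in the notch between the two hexagonal blocks already there, on the handle side, so that all three stand upright, snugly packed with their flat faces touching, and let go. Leave the round block and the square block where they are.

Things in the scene. Friction and masses are not known exactly. Their poses are not given: they have to be found in the camera images.
- fixture: Fixed steel base, 150 mm wide; origin on the bench, under the middle of the seated plate; x the sliding direction, y left, z up. In its x: white shelf, flat top 20 mm high, from -200 to -90 mm; dark nest, floor 12 mm high, from -90 to +95 mm. Four round-tipped pins, 9 mm diameter, 7.8 mm above the nest floor, at (x, y) = (50, +-53) and (-25, +-34) mm.
- seat (a point): Where plate_grip must be, in position and axes, when the plate is fully seated: the point (-60, 0, 40) mm of the fixture.
- plate_grip (a point): Centre of the loose plate's black handle, an upright bar 34 mm along x, 14 mm across y, 44 mm high. Its top is 22 mm above this point, the plate's upper face 22 mm below, the plate's underside 28 mm below. x points along the plate from the handle to the two blocks, y left, z up. The 170 x 130 mm plate reaches from -25 to +145 mm in x, +-65 mm in y.
- plate_mid (a point): Middle of the underside of the aluminium plate (6 mm thick, 0.65 kg with blocks); axes as plate_grip. Holes 12 mm diameter at (50, +-53) and (-25, +-34) mm. It starts flat on shelf and pin tips, 45 to 80 mm short of its seat and askew; drops 8 mm when the holes meet the pins. A rim 6 mm high bounds the pair of blocks at the far end and outer sides; handle side open.
- left_center (a point): Centre, half-way up, of the left one of the two loose hexagonal ceramic blocks that stand side by side on the plate, touching, about (+105, +18) mm from plate_grip. White, 36 mm across the flats, 41.6 mm across corners, 24 mm high, 90 g, dark round mark on top. z up; flat faces look along +-y and every 60 degrees; corners along +-x.
- right_center (a point): The same for the right block, about (+105, -18) mm from plate_grip.
- spare_center (a point): Centre, half-way up, of the third hexagonal block, the same as the other two, standing on the bench beside the fixture (12 mm above the bench). Same axes: flat faces along +-y and every 60 degrees. Its place in the pack is about (+74, 0) mm from plate_grip, turned like the other two, touching both with its two far faces.
- round_center (a point): Centre, half-way up, of a round block of the same white ceramic, 38 mm in diameter, 24 mm high, standing on the bench. Not part of the job.
- square_center (a point): Centre, half-way up, of a square block of the same white ceramic, 34 x 34 mm, 24 mm high, standing on the bench. Not part of the job.
Mind the look-alikes: they are no part of the job. What is shaped like the part that bears spare_center but turquoise is not meant.

How it is judged:
On the way, in this order (a step that is already met when the one before it is completed fails the run):
1. the plate has dropped over the four pins and lies flat in the nest (horizontal distance between plate_grip and seat below 0.004 m and z of plate_grip in the frame of seat below 0.002 m and angle between plate_grip's own z axis and vertical below 0.03 rad and angle between the x axis of plate_grip and the x axis of seat, either way round below 0.05 rad), for 0.2 s.
2. the third hexagonal block stands packed against the other two (distance between spare_center and left_center below 0.038 m and distance between each of spare_center, left_center and right_center below 0.038 m and (angle between the x axis of spare_center and the x axis of plate_grip, either way round below 0.1 rad or angle between the x axis of spare_center and the x axis of plate_grip, either way round between 0.9472 and 1.1472 rad) and (angle between the x axis of left_center and the x axis of plate_grip, either way round below 0.1 rad or angle between the x axis of left_center and the x axis of plate_grip, either way round between 0.9472 and 1.1472 rad) and (angle between the x axis of right_center and the x axis of plate_grip, either way round below 0.1 rad or angle between the x axis of right_center and the x axis of plate_grip, either way round between 0.9472 and 1.1472 rad) and angle between each of spare_center, left_center, right_center's own z axis and vertical below 0.05 rad and z of spare_center in the frame of plate_grip between -0.012 and -0.008 m), for 0.2 s.
At the end, for the whole second after the job is handed in: The plate lies fully down over the four pins (handle within 4 mm of its seat, 2 mm in height, level within 0.03 rad, turned within 0.05 rad) and the three hexagonal blocks stand upright on it, faces parallel within 0.1 rad, each pair of centres under 38 mm apart (36 mm is contact) (all of step 1 and all of step 2); the robot touches nothing.
It fails at once if the plate is lifted clear of the fixture (more than 12 mm above the shelf) (z of plate_grip in the frame of seat above 0.02 m).
It fails at once if the round or the square block is moved by more than 30 mm (distance of any of round_center, square_center from where it was at the start of the episode above 0.03 m).
It also fails if it takes over 53 s, if anything falls off the work surface, if the arm or the gripper's body presses on something with over 40 N, if the wrist force passes 120 N, or if a joint passes its speed limit or range.

## Working session

There is one attempt and no reset: what is moved stays moved. The work goes in short steps, Python scripts to look and compute and a tool call to move; the robot and the scene stay as the last step left them, time stands still between calls to the robot, and variables do not carry over. Pictures are saved under pics/ and viewed, at most 10 in all, crops included, and the job is handed in when it is done.

Besides the shell and the picture viewer there is one more tool, called after "Request:" as name(argument=value, ...), one argument or row to a line, values as JSON. step_arm: Moves the arm, as the interface text tells. Shifts and turns lie within -1 to 1; 1 stands for 60 cm of shift or pi rad of turn. Its arguments: {"type":"object","properties":{"rows":{"type":"array"},"jaw":{"type":"number"},"squeeze":{"type":"number"}},"required":["rows"]}

```bash
ls; mkdir -p pics
python3 - <<'E'
from bench import r, eyes
import cv2
for n in("scene","top"):
    f=eyes.grab_frame(n); cv2.imwrite(f"pics/{n}0.png",f[:,:,::-1]); i=eyes.camera_info(n)
    print(n,i)
o=r.get_obs();print(o['clock'],o['tcp_pos'],o['orientation'],o['grip_width'],r.tips_ahead)
E
```

```text
pics
scene {'mtx': array([[431.97475551,   0.        , 284.62241235],
       [  0.        , 431.97475551, 215.70596085],
       [  0.        ,   0.        ,   1.        ]]), 'k1': -0.025536817908160644, 'extrinsics': array([[ 4.17682705e-01,  6.31352893e-01, -6.53402390e-01,
         1.15453217e+00],
       [ 9.08592831e-01, -2.89857855e-01,  3.00734921e-01,
        -2.52275577e-01],
       [ 4.76047099e-04, -7.19288502e-01, -6.94711324e-01,
         7.10463644e-01],
       [ 0.00000000e+00,  0.00000000e+00,  0.00000000e+00,
         1.00000000e+00]])}
top {'mtx': array([[392.98569555,   0.        , 277.04012209],
       [  0.        , 392.98569555, 210.59555008],
       [  0.        ,   0.        ,   1.        ]]), 'k1': 0.030230113790718688, 'extrinsics': array([[-0.00644864, -0.99221785,  0.12434693,  0.45020951],
       [-0.99947086,  0.01035985,  0.03083309,  0.01697559],
       [-0.03188135, -0.1240823 , -0.99175963,  0.78447924],
       [ 0.        ,  0.        ,  0.        ,  1.        ]])}
0.1 [ 0.2158477  -0.639023    0.24444375] [-3.09846674e+00 -5.09235121e-01  6.24337480e-04] 0.08566562244350488 0.014
```

View pics/scene0.png

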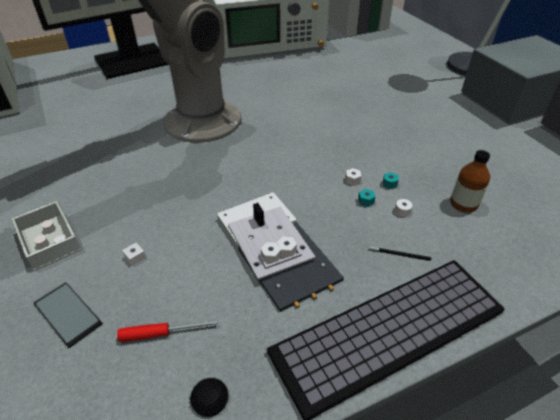

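View pics/top0.png

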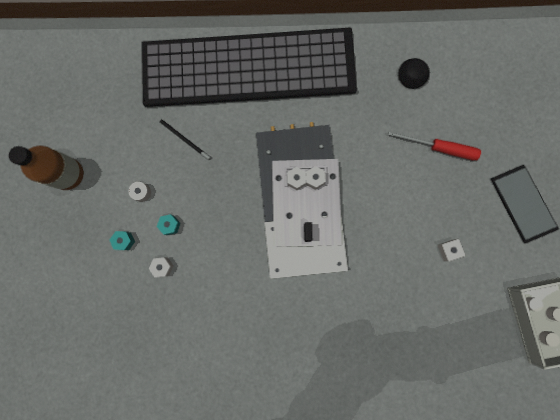

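The scene picture shows the fixture around (275,250), with the handle at (258,213), the hex pair at (280,248) and the white/turquoise look-alikes around (380,190). In the top picture the fixture is at (300,200), the handle at (308,232), white blocks are at (138,191) and (160,267), and the square one is at (453,250).

Run:
```python
import cv2,numpy as np
t=cv2.imread("pics/top0.png");s=cv2.imread("pics/scene0.png")
a=cv2.resize(t[120:285,245:360],None,fx=3.4,fy=3.4,interpolation=2)
b=cv2.resize(t[175:285,105:185],None,fx=3.4,fy=3.4,interpolation=2)
c=cv2.resize(s[160:225,335:420],(272,187),interpolation=2)
R=np.zeros((a.shape[0],390+275,3),np.uint8);R[:,:391]=a;R[:374,391:391+272]=b
R[374:561,391:391+272]=c
cv2.imwrite("pics/c1.png",R)
cv2.imwrite("pics/c2.png",cv2.resize(s[185:315,210:350],None,fx=4.5,fy=4.5,interpolation=2))
```

```text
(no output)
```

View pics/c1.png

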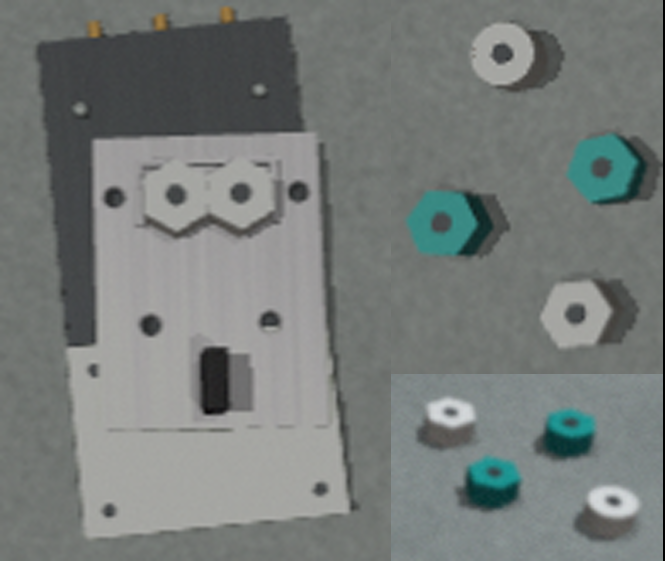

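View pics/c2.png

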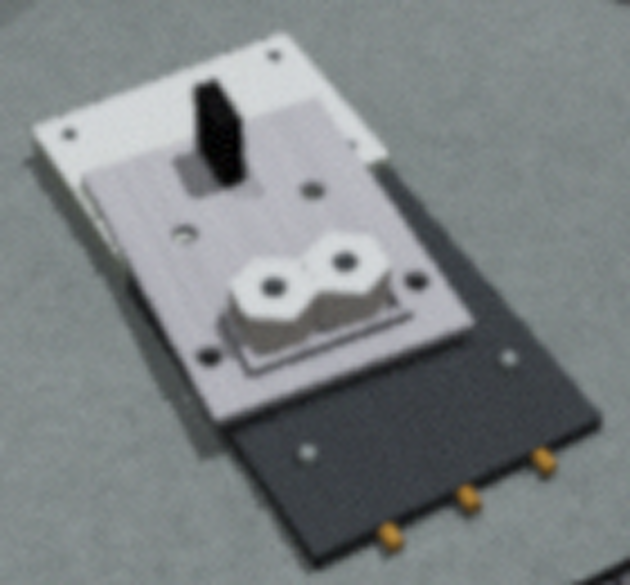

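The crops show the two front pins at top-picture pixels (269,152) and (321,147), with the plate askew by about 3–4° and still on the shelf. The white hexagon is the lower white one at top (160,267) / scene (353,176); the other is round. I'll triangulate marks from both views.

```bash
cat > h.py <<'E'
import cv2,numpy as np
from bench import r,eyes
I={n:eyes.camera_info(n) for n in("scene","top")}
def ray(n,p):
    i=I[n];u=cv2.undistortPoints(np.array([[p]],float),i["mtx"],np.array([i["k1"],0,0,0,0.]))[0,0]
    E=i["extrinsics"];return E[:3,3],E[:3,:3]@np.array([u[0],u[1],1.])
def plane(n,p,z):
    o,d=ray(n,p);return o+d*(z-o[2])/d[2]
def tri(pt,ps):
    (a,d),(b,e)=ray("top",pt),ray("scene",ps)
    d=d/np.linalg.norm(d);e=e/np.linalg.norm(e)
    st=np.linalg.lstsq(np.c_[d,-e],b-a,rcond=None)[0]
    p,q=a+d*st[0],b+e*st[1];return (p+q)/2,np.linalg.norm(p-q)
def cen(g,p,w,sign):
    "sub-pixel centroid of a bright(+1)/dark(-1) spot in window w about p"
    x,y=int(round(p[0])),int(round(p[1]))
    W=sign*g[y-w:y+w+1,x-w:x+w+1].astype(float);W=W-np.median(W)
    W=np.clip(W-0.35*W.max(),0,None)
    Y,X=np.mgrid[-w:w+1,-w:w+1];return np.array([x+(W*X).sum()/W.sum(),y+(W*Y).sum()/W.sum()])
E
python3 - <<'E'
from h import *
t=cv2.imread("pics/top0.png",0);s=cv2.imread("pics/scene0.png",0)
T=lambda x,y:(245+x/3.4,120+y/3.4);S=lambda x,y:(210+x/4.5,185+y/4.5)
L={'pinL':(T(81,109),S(508,357),3,1),'pinR':(T(260,91),S(308,452),3,1),
'screwL':(T(109,510),S(275,55),3,-1),'screwR':(T(320,489),S(69,133),3,-1),
'holeFL':(T(114,197),S(417,280),4,-1),'holeFR':(T(298,191),S(208,356),4,-1),'holeRL':(T(150,324),S(312,190),4,-1),
'markL':(T(176,194),S(345,262),3,-1),'markR':(T(241,193),S(273,288),3,-1),
'spare':((105+185/3.4,175+313/3.4),(353,173),3,-1)}
for k,(a,b,w,sg) in L.items():
    a=cen(t,a,w,sg)
    if k=='spare': b=(335+60/3.2,160+37/2.877)
    b=cen(s,b,w if k!='spare' else 2,sg)
    p,e=tri(a,b);print(k,a.round(1),b.round(1),(p*1e3).round(1),round(e*1e3,1))
# handle top: dark blob in top
for n,img,(x0,y0,x1,y1) in(("top",t,(295,215,320,250)),("scene",s,(248,198,270,230))):
    m=(img[y0:y1,x0:x1]<45).astype(np.uint8);k,lab,st,c=cv2.connectedComponentsWithStats(m)
    j=1+np.argmax(st[1:,4]);pts=np.argwhere(lab==j)[:,::-1].astype(np.float32)
    print(n,st[j]+[x0,y0,0,0,0],c[j]+[x0,y0],cv2.minAreaRect(pts))
# spare hexagon contour (top face)
g=cv2.imread("pics/top0.png");m=(g[250:285,145:178].min(2)>150).astype(np.uint8)
c=max(cv2.findContours(m,0,1)[0],key=cv2.contourArea).reshape(-1,2)+[145,250]
P=np.array([plane("top",q,.024)[:2] for q in c.astype(float)])*1e3
print('spare centre',(P.max(0)+P.min(0))/2,np.ptp(P,axis=0)); 
M=cv2.moments(m,True);ce=plane("top",(145+M['m10']/M['m00'],250+M['m01']/M['m00']),.024)[:2]*1e3
d=P-ce;rad=np.hypot(*d.T);an=np.arctan2(d[:,1],d[:,0]);z=(rad**6*np.exp(6j*an)).sum();print(ce,'corner angle',np.degrees(np.angle(z))/6,rad.min(),rad.max())
print('shelf corners',[ (plane("top",T(*q),.02)*1e3).round(1) for q in((85,537),(350,512))],'nest',[(plane("top",T(*q),.012)*1e3).round(1) for q in((38,43),(288,17))])
for q in((138,191),(453,250)):print(plane("top",q,.024)[:2])
E
```

```text
pinL [268.  151.5] [322.7 264. ] [666.3  58.8  17.4] 1.2
pinR [320.8 145.8] [278.  284.9] [676.3 -47.1  17.3] 1.0
screwL [276.7 269.8] [270.5 196.9] [431.4  42.6  19.8] 0.8
screwR [338.8 263.4] [224.9 214.4] [442.9 -76.8  19.4] 0.5
holeFL [277.9 177.6] [302.4 246.9] [611.3  39.   24. ] 1.1
holeFR [332.1 175.9] [256.3 263.8] [613.3 -67.6  23.7] 0.8
holeRL [288.7 215.2] [279.1 226.9] [536.3  18.3  24. ] 0.6
markL [296.2 177. ] [286.3 242.8] [606.7   3.2  48.6] 0.7
markR [315.2 176.3] [270.4 248.4] [607.5 -32.9  48.9] 0.7
spare [159.2 267.1] [353.1 172.7] [438.2 269.2  24. ] 1.1
top [304 223   8  19 135] [307.72592593 231.59259259] ((12.5, 17.0), (18.0, 7.0), 90.0)
scene [254 204  10  22 155] [258.20645161 214.65806452] ((10.148515701293945, 16.485149383544922), (21.4928035736084, 8.358312606811523), 84.2894058227539)
spare centre [438.36902195 270.07563377] [34.33993062 36.81898345]
[438.5472565  269.90564919] corner angle -23.586423232524723 15.512664519244547 19.165365770670103
shelf corners [array([415.9,  55.1,  20. ]), array([429.1, -94. ,  20. ])] nest [array([707.2,  82.4,  12. ]), array([720.6, -66.8,  12. ])]
[0.58750285 0.31558124]
[ 0.4670947  -0.29134605]
```

Request:
step_arm(
  rows=[
    [0.18, 0.4, 0, 0, 0, -0.097],
    [0.18, 0.4, 0, 0, 0, -0.097],
    [0.18, 0.4, 0, 0, 0, -0.097],
    [0.18, 0.4, 0, 0, 0, -0.097],
    [0.18, 0.4, 0, 0, 0, -0.097],
  ],
  jaw=0.3,
  squeeze=60,
)

```text
clock: 0.52
tcp_pos: [0.3018, -0.4474, 0.2449]
orientation: [-3.141, -0.032, 0.001]
contact_force: [1.5, 0.3, 0.6]
grip_width: 0.0598
gripper_force: 0.0
```

Request:
step_arm(
  rows=[
    [0.334, 0.718, -0.1, 0, 0, 0],
    [0.334, 0.718, -0.1, 0, 0, 0],
    [0.334, 0.718, -0.1, 0, 0, 0],
    [0.334, 0.718, -0.1, 0, 0, 0],
    [0.334, 0.718, -0.1, 0, 0, 0],
  ],
)

```text
clock: 0.93
tcp_pos: [0.3889, -0.2601, 0.219]
orientation: [3.141, 0.033, -0.0]
contact_force: [1.1, 0.3, 0.0]
grip_width: 0.0595
gripper_force: 0.0
```

Request:
step_arm(
  rows=[
    [0.18, 0.39, -0.07, 0, 0, 0],
    [0.18, 0.39, -0.07, 0, 0, 0],
    [0.18, 0.39, -0.07, 0, 0, 0],
    [0.18, 0.39, -0.07, 0, 0, 0],
    [0.18, 0.39, -0.07, 0, 0, 0],
  ],
)

```text
clock: 1.35
tcp_pos: [0.4751, -0.0736, 0.1853]
orientation: [3.141, 0.033, -0.0]
contact_force: [0.1, -1.3, -0.5]
grip_width: 0.0595
gripper_force: 0.0
```

Request:
step_arm(
  rows=[
    [0.046, 0.096, -0.06, 0, 0, 0],
    [0.046, 0.096, -0.08, 0, 0, 0],
    [0.046, 0.096, -0.14, 0, 0, 0],
    [0.046, 0.096, -0.2, 0, 0, 0],
    [0.046, 0.096, -0.22, 0, 0, 0],
  ],
)

```text
clock: 1.77
tcp_pos: [0.4994, -0.0171, 0.0492]
orientation: [-3.141, -0.036, 0.011]
contact_force: [-0.3, -0.3, 0.3]
grip_width: 0.0601
gripper_force: 0.0
```

Request:
step_arm(
  rows=[
    [0.002, 0.001, 0, 0, 0, 0],
    [0.002, 0.001, 0, 0, 0, 0],
    [0.002, 0.001, 0, 0, 0, 0],
    [0.002, 0.001, 0, 0, 0, 0],
    [0.002, 0.001, 0, 0, 0, 0],
  ],
  jaw=1,
)

```text
clock: 2.18
tcp_pos: [0.5049, -0.0175, 0.0553]
orientation: [3.141, 0.031, 0.005]
contact_force: [-1.0, 0.9, 4.8]
grip_width: 0.0132
gripper_force: 58.9
```

Request:
step_arm(
  rows=[
    [0, 0, 0, 0, 0, 0],
    [0, 0, 0, 0, 0, 0],
    [0, 0, 0, 0, 0, 0],
  ],
)

```text
clock: 2.43
tcp_pos: [0.5049, -0.0175, 0.0553]
orientation: [3.141, 0.032, 0.005]
contact_force: [-1.2, -0.6, 7.9]
grip_width: 0.0134
gripper_force: 59.6
```

Request:
step_arm(
  rows=[
    [0.022, 0.004, 0, 0, 0, 0.006],
    [0.044, 0.009, 0, 0, 0, 0.012],
    [0.066, 0.013, 0, 0, 0, 0.018],
    [0.087, 0.017, 0, 0, 0, 0.023],
    [0.087, 0.017, 0, 0, 0, 0.023],
  ],
)

```text
clock: 2.85
tcp_pos: [0.5578, -0.0072, 0.055]
orientation: [3.138, 0.147, 0.004]
contact_force: [1.2, -0.9, -2.5]
grip_width: 0.0133
gripper_force: 58.7
```

Run:
```python
from h import *
for n in("scene","top"): cv2.imwrite(f"pics/{n}1.png",eyes.grab_frame(n)[:,:,::-1])
t=cv2.imread("pics/top1.png");s=cv2.imread("pics/scene1.png")
a=cv2.resize(t[115:270,250:350],None,fx=3.4,fy=3.4,interpolation=2);b=cv2.resize(s[190:325,220:345],None,fx=3.4,fy=3.4,interpolation=2)
R=np.zeros((max(a.shape[0],b.shape[0]),a.shape[1]+b.shape[1],3),np.uint8);R[:a.shape[0],:a.shape[1]]=a;R[:b.shape[0],a.shape[1]:]=b;cv2.imwrite("pics/c3.png",R)
o=r.get_obs();print(o['clock'],o['tcp_pos'],o['orientation'],o['contact_force'])
```

```text
2.95 [ 0.55769563 -0.00717883  0.0548735 ] [3.13806658 0.14617161 0.00636489] [ 3.82204214 -0.82082843  3.36755503]
```

View pics/c3.png

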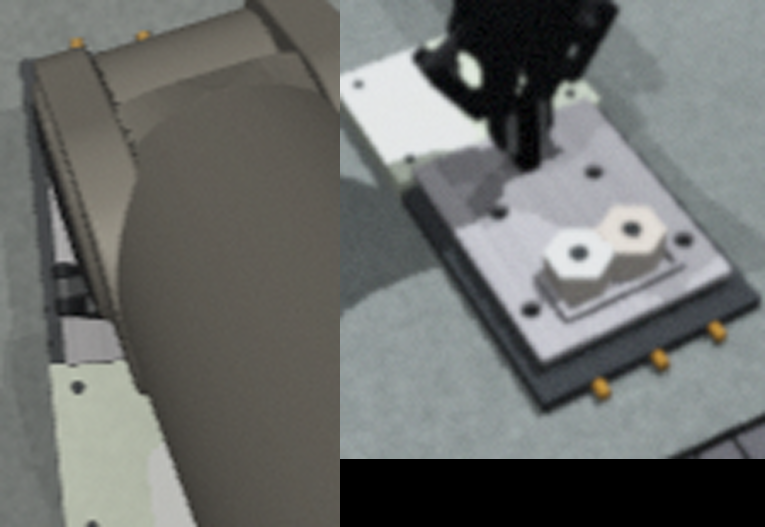

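The top view is blocked by the arm. The scene view shows the plate nearly aligned, front holes at about (276,281) and (321,261), so I cast those rays onto the hole plane.

Run:
```python
from h import *
s0=cv2.imread("pics/scene0.png",0);s=cv2.imread("pics/scene1.png",0)
S=lambda x,y:(220+(x-340)/3.4,190+y/3.4)
for k,q in(('FL',(683,240)),('FR',(531,310)),('RL',(593,172)),('RR',(500,212))):
    c=cen(s,S(*q),4,-1);print(k,c.round(1),(plane("scene",c,.024)*1e3).round(1))
```

```text
FL [320.6 260.2] [660.4  57.1  24. ]
FR [275.8 280.8] [670.1 -48.4  24. ]
RL [294.2 240.3] [587.   31.8  24. ]
RR [265.3 251.3] [590.1 -37.3  24. ]
```

Request:
step_arm(
  rows=[
    [0.005, 0.001, 0, 0, 0, 0],
    [0.0102, 0.0025, 0, 0, 0, 0],
    [0.0102, 0.0025, -0.002, 0, 0, 0],
    [0.0102, 0.0025, -0.004, 0, 0, 0],
    [0.0102, 0.0025, -0.004, 0, 0, 0],
  ],
)

```text
clock: 3.37
tcp_pos: [0.5581, -0.0071, 0.0546]
orientation: [3.135, 0.144, -0.011]
contact_force: [-23.6, -3.6, 48.6]
grip_width: 0.0131
gripper_force: 66.3
```

Request:
step_arm(
  rows=[
    [0, 0, 0.004, 0, 0, 0],
    [0, 0, 0.004, 0, 0, 0],
    [0, 0, 0.004, 0, 0, 0],
  ],
)

```text
clock: 3.62
tcp_pos: [0.5606, -0.0059, 0.0538]
orientation: [3.138, 0.145, -0.003]
contact_force: [-2.5, -0.6, 3.1]
grip_width: 0.0132
gripper_force: 59.7
```

Request:
step_arm(
  rows=[
    [0.0025, 0, 0, 0, 0, 0],
    [0.0025, 0, 0, 0, 0, 0],
    [0.005, 0, 0, 0, 0, 0],
    [0.005, 0, 0, 0, 0, 0],
  ],
)

```text
clock: 3.95
tcp_pos: [0.5646, -0.0053, 0.0528]
orientation: [-3.138, -0.147, 0.003]
contact_force: [-0.6, 0.5, -5.3]
grip_width: 0.0129
gripper_force: 58.4
```

Request:
step_arm(
  rows=[
    [0, 0, -0.003, 0, 0, 0],
    [0, 0, -0.005, 0, 0, 0],
    [0, 0, -0.005, 0, 0, 0],
  ],
)

```text
clock: 4.2
tcp_pos: [0.5644, -0.0055, 0.05]
orientation: [-3.138, -0.147, 0.002]
contact_force: [0.1, 0.2, -5.4]
grip_width: 0.013
gripper_force: 58.4
```

Dropping freely; keep lowering.

Request:
step_arm(
  rows=[
    [0, 0, -0.003, 0, 0, 0],
    [0, 0, -0.006, 0, 0, 0],
    [0, 0, -0.006, 0, 0, 0],
  ],
)

```text
clock: 4.45
tcp_pos: [0.5651, -0.0054, 0.0472]
orientation: [3.138, 0.147, 0.001]
contact_force: [-2.1, 0.1, -1.4]
grip_width: 0.0132
gripper_force: 59.0
```

Request:
step_arm(
  rows=[
    [0, 0, -0.002, 0, 0, 0],
    [0, 0, -0.003, 0, 0, 0],
    [0, 0, -0.003, 0, 0, 0],
  ],
)

```text
clock: 4.7
tcp_pos: [0.5652, -0.0054, 0.0469]
orientation: [3.138, 0.147, 0.001]
contact_force: [-7.9, 1.0, 12.0]
grip_width: 0.0131
gripper_force: 61.2
```

Request:
step_arm(
  rows=[
    [0, 0, 0.003, 0, 0, 0],
    [0, 0, 0.003, 0, 0, 0],
    [0, 0, 0.003, 0, 0, 0],
    [0, 0, 0.003, 0, 0, 0],
  ],
  jaw=0.3,
)

```text
clock: 5.03
tcp_pos: [0.5656, -0.0055, 0.0473]
orientation: [-3.138, -0.146, -0.002]
contact_force: [0.5, -0.3, -0.4]
grip_width: 0.0594
gripper_force: 0.0
```

Request:
step_arm(
  rows=[
    [0, 0, 0.07, 0, 0, 0],
    [0, 0, 0.13, 0, 0, 0],
    [0, 0, 0.17, 0, 0, 0],
    [-0.03, 0.06, 0.17, 0, 0, -0.04],
    [-0.06, 0.12, 0.17, 0, 0, -0.08],
  ],
  jaw=0.2,
)

```text
clock: 5.45
tcp_pos: [0.5315, 0.0642, 0.1511]
orientation: [-3.13, 0.26, -0.008]
contact_force: [-0.5, 1.3, -0.9]
grip_width: 0.0681
gripper_force: 0.0
```

Request:
step_arm(
  rows=[
    [-0.158, 0.341, 0, 0, 0, -0.081],
    [-0.158, 0.341, 0, 0, 0, -0.081],
    [-0.158, 0.341, 0, 0, 0, -0.081],
    [-0.158, 0.341, 0, 0, 0, -0.081],
    [-0.158, 0.341, 0, 0, 0, -0.081],
  ],
)

```text
clock: 5.87
tcp_pos: [0.4434, 0.2512, 0.1493]
orientation: [-3.076, 0.637, -0.001]
contact_force: [0.4, 0.3, -0.5]
grip_width: 0.0683
gripper_force: 0.0
```

Run:
```python
from h import *
for n in("scene","top"): cv2.imwrite(f"pics/{n}2.png",eyes.grab_frame(n)[:,:,::-1])
t=cv2.imread("pics/top2.png");s=cv2.imread("pics/scene2.png")
a=cv2.resize(t[115:290,100:350],None,fx=1.8,fy=1.8,interpolation=2);b=cv2.resize(s[140:325,220:385],None,fx=2.1,fy=2.1,interpolation=2)
R=np.zeros((max(a.shape[0],b.shape[0]),a.shape[1]+b.shape[1],3),np.uint8);R[:a.shape[0],:a.shape[1]]=a;R[:b.shape[0],a.shape[1]:]=b;cv2.imwrite("pics/c4.png",R)
o=r.get_obs();print(a.shape,o['clock'],o['tcp_pos'],o['orientation'],o['grip_width'])
```

```text
(315, 450, 3) 5.9667 [0.44075317 0.25742123 0.14963423] [-3.07578288e+00  6.17962394e-01  1.69805701e-03] 0.06859005287134025
```

View pics/c4.png

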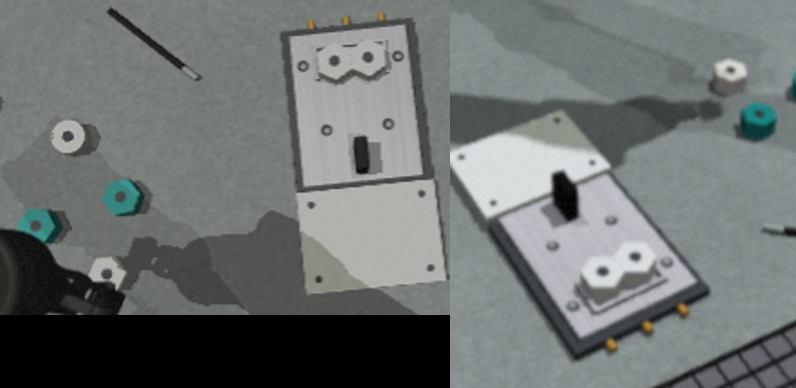

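The plate is seated, with pins visible in all four holes and flat in the nest. The spare is untouched, with its mark at top (159,267). Now I measure the pair's marks and the place for the third block.

Run:
```python
from h import *
t=cv2.imread("pics/top2.png",0);s=cv2.imread("pics/scene2.png",0)
T=lambda x,y:(100+x/1.8,115+y/1.8);S=lambda x,y:(220+(x-450)/2.1,140+y/2.1)
P={}
for k,a,b in(('R',T(368,57),S(603,271)),('L',T(335,61),S(634,256)),('spare',T(107,274),S(730,70))):
    a=cen(t,a,2 if k=='spare' else 3,-1);b=cen(s,b,2 if k=='spare' else 3,-1);p,e=tri(a,b);P[k]=p*1e3;print(k,a.round(1),b.round(1),P[k].round(1),round(e*1e3,1))
d=P['L']-P['R'];d=d[:2];m=(P['L']+P['R'])[:2]/2;yaw=np.arctan2(-d[0],d[1]);u=np.array([np.cos(yaw),np.sin(yaw)])
print('sep',np.hypot(*d),'yaw',np.degrees(yaw),'mid',m,'place',m-31.18*u,'approach 8 back',m-39.18*u)
```

```text
R [303.8 146.2] [292.3 268.9] [669.  -12.4  41.3] 0.7
L [285.4 148.2] [307.7 261.8] [665.5  23.5  41.3] 1.0
spare [160.5 268.2] [353.1 172.9] [436.6 268.7  22.1] 4.1
sep 35.98574754692493 yaw 5.558456341723926 mid [667.23005622   5.54351868] place [636.19666791   2.52338456] approach 8 back [628.23428477   1.74849448]
```

Request:
step_arm(
  rows=[
    [-0.0105, 0.023, -0.02, 0, 0, -0.005],
    [-0.0105, 0.023, -0.08, 0, 0, -0.005],
    [-0.0105, 0.023, -0.14, 0, 0, -0.005],
    [-0.0105, 0.023, -0.18, 0, 0, -0.005],
    [-0.0105, 0.023, -0.19, 0, 0, -0.005],
  ],
)

```text
clock: 6.38
tcp_pos: [0.4361, 0.2615, 0.0315]
orientation: [3.067, -0.66, -0.006]
contact_force: [-0.4, -0.6, 0.5]
grip_width: 0.0683
gripper_force: 0.0
```

Request:
step_arm(
  rows=[
    [0, 0, -0.01, 0, 0, 0],
    [0, 0, -0.02, 0, 0, 0],
    [0, 0, -0.02, 0, 0, 0],
  ],
)

```text
clock: 6.63
tcp_pos: [0.4385, 0.2635, 0.0233]
orientation: [-3.071, 0.661, -0.001]
contact_force: [0.1, -0.2, 0.8]
grip_width: 0.0683
gripper_force: 0.0
```

Request:
step_arm(
  rows=[
    [-0.0067, 0.0127, -0.005, 0, 0, 0],
    [-0.0067, 0.0127, -0.007, 0, 0, 0],
    [-0.0067, 0.0127, -0.007, 0, 0, 0],
  ],
)

```text
clock: 6.88
tcp_pos: [0.434, 0.2721, 0.0195]
orientation: [-3.07, 0.659, -0.001]
contact_force: [-0.6, -0.3, -0.4]
grip_width: 0.0684
gripper_force: 0.0
```

Request:
step_arm(
  rows=[
    [0, 0, 0, 0, 0, 0],
    [0, 0, 0, 0, 0, 0],
    [0, 0, 0, 0, 0, 0],
    [0, 0, 0, 0, 0, 0],
    [0, 0, 0, 0, 0, 0],
  ],
  jaw=1,
  squeeze=30,
)

```text
clock: 7.3
tcp_pos: [0.4342, 0.2709, 0.0194]
orientation: [-3.071, 0.661, -0.001]
contact_force: [-1.2, -2.1, 5.8]
grip_width: 0.0355
gripper_force: 30.3
```

Request:
step_arm(
  rows=[
    [0, 0, 0.06, 0, 0, 0],
    [0, 0, 0.12, 0, 0, 0],
    [0, 0, 0.16, 0, 0, 0],
    [0.03, -0.045, 0.16, 0, 0, 0.03],
    [0.06, -0.09, 0.16, 0, 0, 0.06],
  ],
)

```text
clock: 7.72
tcp_pos: [0.4707, 0.2188, 0.117]
orientation: [-3.119, 0.354, -0.005]
contact_force: [1.4, -0.6, -2.3]
grip_width: 0.0351
gripper_force: 30.8
```

Request:
step_arm(
  rows=[
    [0.257, -0.359, 0, 0, 0, 0.106],
    [0.257, -0.359, 0, 0, 0, 0.106],
    [0.257, -0.359, 0, 0, 0, 0.106],
    [0.257, -0.359, 0, 0, 0, 0.106],
    [0.257, -0.359, 0, 0, 0, 0.106],
  ],
)

```text
clock: 8.13
tcp_pos: [0.5897, 0.0483, 0.1147]
orientation: [-3.138, -0.153, 0.001]
contact_force: [-0.3, 0.3, -1.1]
grip_width: 0.0358
gripper_force: 30.8
```

Request:
step_arm(
  rows=[
    [0.0577, -0.0783, 0, 0, 0, 0],
    [0.0577, -0.0783, -0.04, 0, 0, 0],
    [0.0577, -0.0783, -0.07, 0, 0, 0],
    [0.0577, -0.0783, -0.075, 0, 0, 0],
    [0.0577, -0.0783, -0.075, 0, 0, 0],
  ],
)

```text
clock: 8.55
tcp_pos: [0.622, 0.0038, 0.0682]
orientation: [-3.137, -0.154, 0.006]
contact_force: [0.7, -0.0, -0.7]
grip_width: 0.0356
gripper_force: 30.7
```

Run:
```python
from h import *
cv2.imwrite("pics/scene3.png",eyes.grab_frame("scene")[:,:,::-1])
s=cv2.imread("pics/scene3.png")
cv2.imwrite("pics/c5.png",cv2.resize(s[190:310,230:350],None,fx=5,fy=5,interpolation=2))
o=r.get_obs();print(o['clock'],o['tcp_pos'],o['orientation'],o['grip_width'])
```

```text
8.6 [0.62295821 0.00462046 0.06961352] [-3.13707561e+00 -1.55236665e-01  2.48128302e-03] 0.03539696440297641
```

View pics/c5.png

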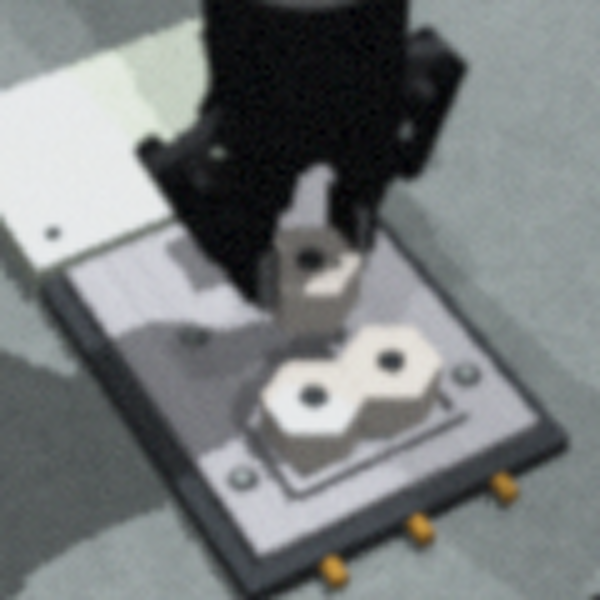

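The held block hangs behind the notch, its mark at scene (292,241.6), with its orientation matching the pair.

Run:
```python
from h import *
s=cv2.imread("pics/scene3.png",0)
for c in((292,241.6),cen(s,(292,241.6),2,-1)): print(c,plane("scene",c,.0735)*1e3)
for c in((292.5,269),(308.2,261.9)): print(plane("scene",c,.0415)*1e3)
```

```text
(292, 241.6) [629.28396598   5.74524119  73.5       ]
[291.54188358 241.3932797 ] [628.3953822    5.15303587  73.5       ]
[669.67234809 -11.88958707  41.5       ]
[666.39226996  24.57256203  41.5       ]
```

Request:
step_arm(
  rows=[
    [0, -0.0057, -0.01, 0, 0, 0],
    [0, -0.0057, -0.02, 0, 0, 0],
    [0, -0.0057, -0.035, 0, 0, 0],
    [0, -0.0057, -0.045, 0, 0, 0],
    [0, -0.0057, -0.05, 0, 0, 0],
  ],
)

```text
clock: 9.02
tcp_pos: [0.623, 0.0004, 0.0388]
orientation: [3.138, 0.154, -0.002]
contact_force: [-0.9, 0.4, -0.8]
grip_width: 0.0353
gripper_force: 30.7
```

Request:
step_arm(
  rows=[
    [0, 0, 0, 0, 0, 0],
    [0, 0, 0, 0, 0, 0],
  ],
)

```text
clock: 9.18
tcp_pos: [0.6236, 0.0003, 0.0397]
orientation: [-3.138, -0.154, 0.001]
contact_force: [0.4, -0.4, -1.6]
grip_width: 0.0355
gripper_force: 30.7
```

Request:
step_arm(
  rows=[
    [0, 0.001, -0.002, 0, 0, 0],
    [0.002, 0.0015, -0.003, 0, 0, 0],
    [0.005, 0.002, -0.003, 0, 0, 0],
    [0.008, 0.0022, -0.003, 0, 0, 0],
    [0.01, 0.0024, -0.003, 0, 0, 0],
  ],
)

```text
clock: 9.6
tcp_pos: [0.6302, 0.0017, 0.0383]
orientation: [-3.138, -0.153, -0.001]
contact_force: [0.6, -0.1, -0.5]
grip_width: 0.0352
gripper_force: 30.7
```

Request:
step_arm(
  rows=[
    [0.001, 0, 0, 0, 0, 0],
    [0.002, 0.0002, 0, 0, 0, 0],
    [0.002, 0.0002, 0, 0, 0, 0],
  ],
)

```text
clock: 9.85
tcp_pos: [0.631, 0.0017, 0.0381]
orientation: [3.138, 0.153, -0.0]
contact_force: [-0.6, 0.1, -0.2]
grip_width: 0.0351
gripper_force: 30.7
```

No contact yet; go forward in small steps.

Request:
step_arm(
  rows=[
    [0.001, 0, 0, 0, 0, 0],
    [0.002, 0.0002, 0, 0, 0, 0],
    [0.002, 0.0002, -0.001, 0, 0, 0],
  ],
)

```text
clock: 10.1
tcp_pos: [0.6316, 0.0017, 0.0374]
orientation: [3.137, 0.153, -0.002]
contact_force: [-3.4, -1.2, 4.1]
grip_width: 0.0355
gripper_force: 31.5
```

Request:
step_arm(
  rows=[
    [0.001, 0, 0, 0, 0, 0],
    [0.002, 0.0002, 0, 0, 0, 0],
    [0.002, 0.0002, 0, 0, 0, 0],
  ],
)

```text
clock: 10.35
tcp_pos: [0.6317, 0.0016, 0.0374]
orientation: [3.137, 0.153, -0.005]
contact_force: [-7.1, -1.8, 6.2]
grip_width: 0.0349
gripper_force: 31.5
```

Request:
step_arm(
  rows=[
    [0.001, 0, 0.001, 0, 0, 0],
    [0.002, 0.0002, 0.001, 0, 0, 0],
    [0.003, 0.0003, 0.001, 0, 0, 0],
    [0.003, 0.0003, 0.001, 0, 0, 0],
  ],
)

```text
clock: 10.68
tcp_pos: [0.6327, 0.0017, 0.0375]
orientation: [3.137, 0.153, -0.008]
contact_force: [-7.9, -1.7, 4.4]
grip_width: 0.0353
gripper_force: 31.4
```

Request:
step_arm(
  rows=[
    [0, 0, 0, 0, 0, 0],
    [0, 0, 0, 0, 0, 0],
    [0, 0, 0, 0, 0, 0],
  ],
  jaw=0.4,
)

```text
clock: 10.93
tcp_pos: [0.6362, 0.0025, 0.0385]
orientation: [-3.137, -0.153, -0.003]
contact_force: [1.0, 0.4, -0.4]
grip_width: 0.0512
gripper_force: 0.0
```

Request:
step_arm(
  rows=[
    [-0.003, 0, 0.05, 0, 0, 0],
    [-0.003, 0, 0.11, 0, 0, 0],
    [-0.003, 0, 0.17, 0, 0, 0],
    [-0.04, 0.06, 0.18, 0, 0, 0],
    [-0.08, 0.12, 0.18, 0, 0, 0],
  ],
)

```text
clock: 11.35
tcp_pos: [0.5924, 0.0709, 0.15]
orientation: [-3.138, -0.144, -0.015]
contact_force: [0.3, 2.4, -0.6]
grip_width: 0.0509
gripper_force: 0.0
```

Request:
step_arm(
  rows=[
    [-0.15, 0.3, 0, 0, 0, 0],
    [-0.15, 0.3, 0, 0, 0, 0],
    [-0.15, 0.3, 0, 0, 0, 0],
    [-0.15, 0.3, 0, 0, 0, 0],
    [-0.15, 0.3, 0, 0, 0, 0],
  ],
)

```text
clock: 11.77
tcp_pos: [0.4974, 0.2554, 0.1468]
orientation: [-3.136, -0.156, -0.002]
contact_force: [0.1, 0.2, -0.6]
grip_width: 0.0511
gripper_force: 0.0
```

Run:
```python
from h import *
for n in("scene","top"): cv2.imwrite(f"pics/{n}4.png",eyes.grab_frame(n)[:,:,::-1])
t=cv2.imread("pics/top4.png");s=cv2.imread("pics/scene4.png")
a=cv2.resize(t[120:220,250:340],None,fx=4,fy=4,interpolation=2);b=cv2.resize(s[200:320,230:340],(367,400),interpolation=2)
cv2.imwrite("pics/c6.png",np.hstack([a,b]))
t=t[:,:,1];s=s[:,:,1];P={}
for k,p in(('L',(666,23.5)),('R',(669,-12.4)),('S',(636.2,2.5))):
    q=[]
    for n,g in(("top",t),("scene",s)):
        E=np.linalg.inv(I[n]["extrinsics"]);c=cv2.projectPoints(np.array([[p[0]/1e3,p[1]/1e3,.0415]]),cv2.Rodrigues(E[:3,:3])[0],E[:3,3],I[n]["mtx"],np.array([I[n]["k1"],0,0,0,0.]))[0].ravel()
        q.append(cen(g,cen(g,c,3,-1),3,-1))
    x,e=tri(*q);P[k]=x*1e3;print(k,np.round(q,1).tolist(),P[k].round(1),round(e*1e3,1))
for a,b in("LR","LS","RS"):print(a,b,np.hypot(*(P[a]-P[b])[:2]))
o=r.get_obs();print(o['clock'],o['tcp_pos'],o['contact_force'])
```

```text
L [[285.1, 147.6], [308.3, 262.3]] [666.8  24.   40.9] 0.9
R [[303.9, 146.0], [292.4, 269.3]] [669.5 -12.4  40.7] 0.9
S [[295.8, 162.3], [292.6, 255.3]] [637.3   3.4  41.3] 0.5
L R 36.58779729471677
L S 36.034514447923435
R S 35.921757790008066
11.8667 [0.49535867 0.26001827 0.14710402] [-0.09106038  0.11571554  0.86270271]
```

View pics/c6.png

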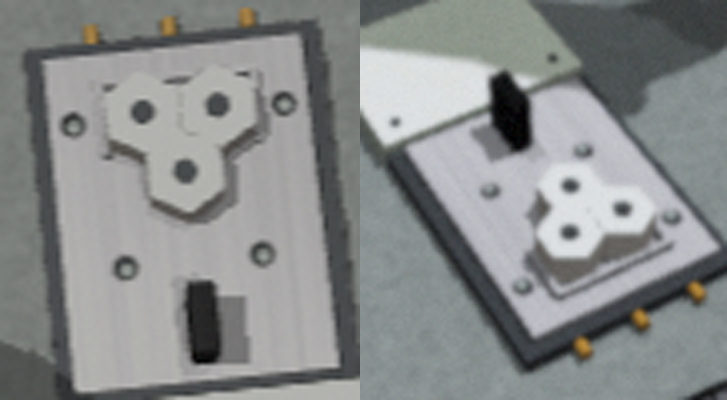

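The picture shows all three hexagons packed (marks at crop (143,111), (217,104), (185,171); centre distances about 36–36.6 mm), with the plate flat over its pins and the arm clear.

```bash
python3 -c "
from bench import r
print(r.hand_in())"
```

```text
the job is handed in; nothing more can be done
None
```

The job is handed in at about 12 s of the 53 s allowed, but `hand_in` gave no verdict. In the last pictures the plate lay flat over its four pins, the three hexagonal blocks stood packed with centres 35.9 to 36.6 mm apart, and the arm was clear. I could not measure the faces' parallelism to 0.1 rad at that resolution.

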